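# Mark a cheese and tally it

## Robot

A 6-joint arm with a two-finger parallel gripper is mounted at the origin on the work surface. World frame = base frame: x ahead of the robot, y to its left, z up, the work surface at z = 0. Lengths are in m, angles in rad, forces in N, time in s.
With the tool pointing down it reaches from about 0.35 to 0.975 m from the base axis. Payload 4.9 kg.
Tool frame: the origin (TCP) lies at the very end of the fingers, on their centre line; the grasp point (between the pads) lies 19 mm behind it; z points along the fingers, y is the line along which they close (so a half turn about z gives the same grasp; the last joint's range is limited). The gripper opens to 85 mm and grips with 20 to 120 N. Pads are 22 mm wide; open, the fingers measure 114 mm over their backs; the gripper's body (76 mm by 85 mm) begins 54 mm behind the grasp point. The pads swing forward as they close: fully open they stand 13 mm farther back than shut.
Start: joints at [-1.335, 0.053, 1.613, -0, 1.476, -0.119], TCP at [0.217, -0.586, 0.231] pointing down, gripper open.
Joint ranges: [-3.01, 3.01], [-1.01, 2.22], [0.06, 2.58], [-1.02, 4.17], [0.09, 2.62], [-3.14, 3.14]. Speed limits (rad/s): [2.57, 2.57, 3.14, 3.14, 3.14, 3.14].

## Interface

Orientations are given as a unit quaternion [w, x, y, z].
In Python, from plant import monitor, vision, manip gives the robot as it stands. The module is installed in compiled form; this text tells all that it offers.
- The arm moves only by the tool arm_command, never from a script. Its argument "rows" is a list of rows, each a list of 3 entries, a list of its own where there are three numbers: the finger opening in mm, from 0 to 85.4, then the shift along the world's x, y, z in units of 30 cm (1.0 is 30 cm), then the turn, a rotation vector about the world's x, y, z in units of pi/2 rad (1.0 is pi/2 rad). In form: [[claw, [x, y, z], [wx, wy, wz]], ...]. A call has 1 to 12 rows; each row is the pose to reach, as a shift and turn from the pose commanded when the call began; what a row does not reach only later rows make up. A row lasts 1/12 s, in which the tool goes at most 41.7 mm and 7.16 degrees, less where a joint would pass 70% of its speed; a pose out of reach is approached as far as the arm can. A call with a number of a shift or a turn outside -1 to 1 is refused whole. A call with a gripper value outside its range is refused whole. The fingers move at their own pace and stop on an object; the grip force is fixed at half the most. Time passes only in rows, so rows that repeat a pose let the fingers close. It gives the time, the measured TCP pose, the force, the opening and the grip force at its end, in the units of the state.
- monitor.state(): the state, without advancing time (a new reading comes with each control period).
- vision.grab_frame(name): name is "scene" or "top" or "wrist"; returns a dict with "color" (384x512x3 uint8, red, green, blue), "z_map" (384x512 float32, m along the optical axis (not along the pixel's ray), 0 where there is no reading), "mtx" (3x3 intrinsics, pixels), "R" (3x3) and "t" (3): a world point X has camera coordinates R X + t. Camera axes: x right, y down, z forward; pixel columns grow to the right and rows downward; lengths in m; the calibration is good to about 2 mm. A picture is of the moment at which its call begins.
- manip.job_done(): hands the job in; it is judged then, once.
The state is a dict: "time": time; "joint_pos": joint angles; "joint_vel": joint speeds; "joint_efforts": joint torques, N m; "tool_pos": TCP position; "tool_rot": TCP orientation; "contact_force": force on the tool from outside, world axes, zero at the start; "ft_torque": the same for the moment, N m; "gripper_width": opening from 0.0 (shut) to 1.0 (fully open); "grasp_force": force on a finger pad.
Only numpy, scipy, OpenCV 4.12 (cv2) and the standard library are available. Lean on these libraries where they do the work, as an engineer would, in place of code of your own. Each camera call takes 0.05 s, during which the arm holds its last target. There are 200 camera calls.

## Task

Mark the cheese in the marking stand: take the mallet and with it drive the sprung punch fully down, then stand the mallet back upright on its rubber pad and let go. Then count the cheese on the tally counter: swing its sprung lever all the way to the stop and release it so that it springs back home. Leave the other things on the bench where they are.

Things in the scene. Friction and masses are not known exactly. Their poses are not given: they have to be found in the camera images.
- stand: Marking stand, fixed: steel base 170 x 216 x 15 mm, a rounded tan cheese (164 mm across, 95 mm high) clamped on it, a post at each end (y = +-98 mm) and a flat bridge across them, 44 mm wide, top 163 mm above the bench. A sprung upright punch runs through the middle of the bridge. Origin: centre of the underside, directly below the punch; z up, y along the bridge.
- punch_top (a point): Centre of the flat top of the punch's steel striking head, a disc 52 mm across and 14 mm thick; 207 mm above the bench when up, 189 mm when fully down.
- punch (a joint): Travel of the punch in m: 0 up at rest, 0.018 fully down at its stop. The spring needs about 8 N at full travel and lifts it again.
- mallet: Wooden mallet, 0.4 kg, standing on one flat face of its head, handle level. Head: upright dark cylinder 62 mm across, 80 mm high, two steel bands. Handle: pale bar 24 mm wide, 28 mm high, from the head along the mallet's -x axis to 175 mm from the head's axis, centre line 40 mm above the origin. Origin: centre of the head's lower face; z up along the head.
- pad: Black rubber pad, fixed, 130 x 130 x 8 mm, the mallet's resting place. Origin: centre of its underside.
- counter: Tally counter, fixed: grey box 110 (x) x 130 (y) x 80 mm high with a window of four white drums on its front (-x) side and a lever on its top. Origin: centre of the underside; z up, -x is its front.
- lever_pivot (a point): The lever's vertical pivot axis, in the middle of the counter's top, at the height of the lever's flat arm (97 mm above the bench).
- lever_knob (a point): Top centre of the upright black grip pin at the end of the lever: 18 mm across, standing 53 mm above the lever's arm, top 154 mm above the bench, 95 mm from the pivot axis. It moves with the lever.
- lever (a joint): Lever angle in rad, counter-clockwise seen from above: 0 at rest, where the lever points to the counter's front left (0.6 rad to the +y side of the counter's -x axis); 1.2 at the stop, pointing front right (0.6 rad to the -y side). A spring returns it; it takes 1.5 to 4 N at the pin.
- cheese_a: Loose tan cheese, 164 mm across, 95 mm high, a bystander. Origin: centre of the underside.
- cheese_b: Loose orange cheese, 164 mm across, 95 mm high, a bystander. Origin: centre of the underside.
- jar: Closed jar, 68 mm across, 100 mm high, a bystander. Origin: centre of the underside.
- bowl: Small steel bowl, 72 mm across, 40 mm high, a bystander. Origin: centre of the underside.
- brush: Hand brush lying on the bench, a bystander.
- crayon_box: Cardboard box 60 x 90 x 30 mm, a bystander. Origin: centre of the underside.
Mind the look-alikes: they are no part of the job. Several things have the shape of the mallet; the one meant has the colours described above.

How it is judged:
On the way, in this order (a step that is already met when the one before it is completed fails the run):
1. the punch is driven fully down (at least 15.5 of 18 mm) by the mallet (value of joint punch above 0.0155 m and contact force between mallet and stand above 1 N), for 0.02 s.
2. the punch is up again and the mallet stands upright on its pad, let go (horizontal distance between mallet and pad below 0.05 m and angle between mallet's own z axis and vertical below 0.15 rad and z of mallet in the frame of pad below 0.015 m and contact force between the fingers and mallet below 0.5 N and linear speed of mallet below 0.03 m/s and value of joint punch below 0.003 m), for 0.2 s.
3. the lever is swung to its stop (within 0.08 rad) (value of joint lever above 1.12 rad), for 0.05 s.
4. the lever has sprung back home (within 0.06 rad) (value of joint lever below 0.06 rad), for 0.2 s.
At the end, for the whole second after the job is handed in: The mallet stands upright (within 0.15 rad) and at rest on its pad, head axis within 50 mm of the pad's centre and let go; the punch is up (within 3 mm); the lever is back at rest (within 0.06 rad) (all of step 2 and value of joint lever below 0.06 rad); the robot touches nothing.
It fails at once if the punch is pushed down by the gripper instead of the mallet (value of joint punch above 0.006 m and contact force between any of the fingers, the arm and stand above 1 N).
It fails at once if a bystander is shifted by more than 40 mm (distance of any of cheese_a, cheese_b, jar, bowl, brush, crayon_box from where it was at the start of the episode above 0.04 m).
It also fails if it takes over 64 s, if anything falls off the work surface, if the arm or the gripper's body presses on something with over 40 N, if the wrist force passes 120 N, or if a joint passes its speed limit or range.

## Working session

There is one attempt and no reset: what is moved stays moved. The work goes in short steps, Python scripts to look and compute and a tool call to move; the robot and the scene stay as the last step left them, time stands still between calls to the robot, and variables do not carry over. Pictures are saved under pics/ and viewed, at most 10 in all, crops included, and the job is handed in when it is done.

Besides the shell and the picture viewer there is one more tool, called after "Emit:" in YAML: its name, and indented under it one key for each argument. arm_command: Moves the arm, as the interface text tells. Shifts and turns lie within -1 to 1; 1 stands for 30 cm of shift or pi/2 rad of turn. Its arguments: {"type":"object","properties":{"rows":{"type":"array"}},"required":["rows"]}

```bash
mkdir -p pics; cat > h.py <<'E'
import numpy as np, cv2
from plant import monitor, vision, manip
def grab(n,save=None):
    f=vision.grab_frame(n)
    np.savez(f'{n}.npz',**f)
    if save: cv2.imwrite(f'pics/{save}.png',cv2.cvtColor(f['color'],cv2.COLOR_RGB2BGR))
    return f
def cloud(f):
    z=f['z_map'];v,u=np.indices(z.shape);K=f['mtx']
    c=np.stack([(u-K[0,2])/K[0,0]*z,(v-K[1,2])/K[1,1]*z,z],-1)
    X=(c-f['t'])@f['R']; X[z==0]=np.nan
    return X
E
python3 - <<'E'
from h import *
a=grab('scene');b=grab('top')
im=np.hstack([a['color'],b['color']])
cv2.imwrite('pics/a.png',cv2.cvtColor(cv2.resize(a['color'],(800,600),interpolation=2),4))
cv2.imwrite('pics/b.png',cv2.cvtColor(cv2.resize(b['color'],(800,600),interpolation=2),4))
print(monitor.state()); print(b['mtx'],b['R'],b['t'])
E
```

```text
{'time': 0.1, 'joint_pos': array([-1.33498212e+00,  5.33148658e-02,  1.61419063e+00, -2.47535801e-06,
        1.47600744e+00, -1.19003672e-01]), 'joint_vel': array([-0.0002141 , -0.00088089, -0.00276998,  0.00093432,  0.00221241,
       -0.00042006]), 'joint_efforts': array([-4.35214197e-04, -3.94906104e+01, -3.71362925e+01, -1.04637666e-04,
        3.94812261e-03, -5.23751325e-06]), 'tool_pos': array([ 0.21699828, -0.58550119,  0.2301508 ]), 'tool_rot': array([-9.58431772e-04,  9.84303792e-01,  1.76479810e-01, -5.72753132e-05]), 'contact_force': array([ 0.86415015, -1.17304843, -0.64284319]), 'ft_torque': array([-0.03065651,  0.01644995,  0.01399477]), 'grasp_force': 0.0, 'gripper_width': 0.9929386123383095}
[[448.04127395   0.         253.75325467]
 [  0.         448.04127395 186.90247644]
 [  0.           0.           1.        ]] [[-0.01206881 -0.99962771 -0.02447017]
 [-0.99738849  0.01377729 -0.07089706]
 [ 0.0712078   0.02355062 -0.99718344]] [-0.0550778   0.4964318   1.51901228]
```

View pics/a.png

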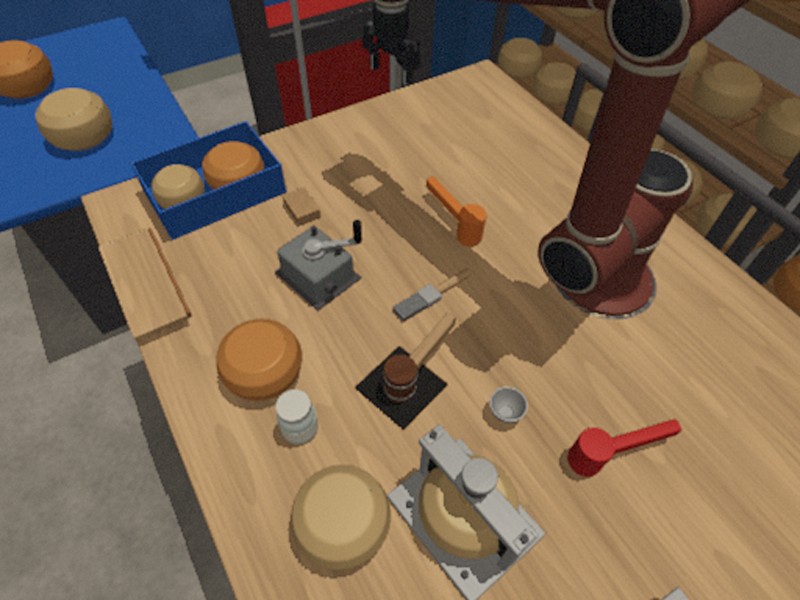

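View pics/b.png

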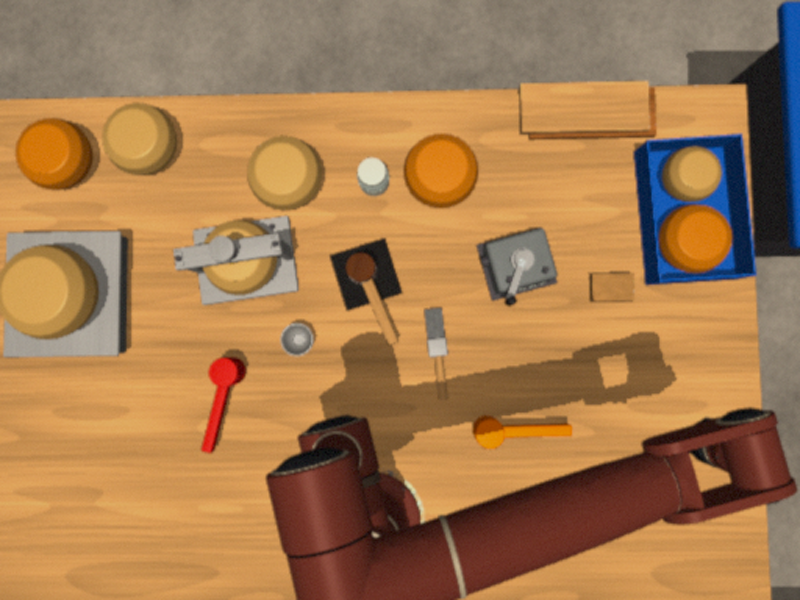

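The top view (800x600) shows three mallet shapes: red at (226,372), orange at (489,432), and one with a dark head and pale handle on the black pad at (361,267). The last fits the colours described. The stand's punch head is at (222,247) and the lever knob at (511,298). Next I measure these and confirm the mallet in a crop.

```bash
python3 - <<'E'
from h import *
f=dict(np.load('top.npz'));X=cloud(f);C=f['color']
def at(u,v,r=1):
    u=int(u*.64);v=int(v*.64);return np.nanmedian(X[v-r:v+r+1,u-r:u+r+1].reshape(-1,3),0).round(3)
for n,p in dict(head=(361,262),h1=(375,295),h2=(390,333),punch=(222,245),br_l=(185,260),br_r=(280,243),pivot=(522,260),knob=(511,298),jar=(372,172),bowl=(297,338),brush=(435,330)).items(): print(n,at(*p))
def comp(name,box,zlo,zhi):
    u0,v0,u1,v1=[int(k*.64) for k in box];P=X[v0:v1,u0:u1].reshape(-1,3)
    P=P[(P[:,2]>zlo)&(P[:,2]<zhi)]
    (c,s,a)=cv2.minAreaRect((P[:,:2]*1000).astype(np.float32))
    print(name,len(P),'mean',P.mean(0).round(4),'rect',np.round(c,1),np.round(s,1),round(a,1))
    return P
comp('head',(335,240,400,300),.07,.11)
P=comp('handle',(335,240,410,350),.045,.068)
d=np.linalg.svd(P[:,:2]-P[:,:2].mean(0))[2][0];print('dir',d,np.arctan2(d[1],d[0]))
comp('punch',(190,220,260,280),.192,.22)
comp('bridge',(165,215,300,285),.15,.172)
comp('box',(470,220,570,310),.07,.086)
comp('knob',(495,280,525,310),.14,.165)
comp('arm',(495,240,540,310),.09,.125)
# pad by colour
m=(C.max(2)<45)&(X[...,2]<.02)&(X[...,2]>-.01);m[:140]=0;m[205:]=0;m[:,:205]=0;m[:,262:]=0
P=X[m];(c,s,a)=cv2.minAreaRect((P[:,:2]*1000).astype(np.float32));print('pad',m.sum(),c,s,a,P[:,2].mean())
s=np.load('scene.npz');cv2.imwrite('pics/c.png',cv2.resize(cv2.cvtColor(s['color'],4)[200:300,200:340],(784,560),interpolation=2))
E
```

```text
head [0.557 0.011 0.089]
h1 [ 0.489 -0.017  0.062]
h2 [ 0.406 -0.046  0.064]
punch [0.58  0.272 0.211]
br_l [0.557 0.361 0.164]
br_r [0.59  0.171 0.162]
pivot [ 0.554 -0.324  0.104]
knob [ 0.473 -0.292  0.154]
jar [ 0.744 -0.015  0.099]
bowl [0.399 0.159 0.006]
brush [ 0.412 -0.143  0.016]
head 292 mean [0.5457 0.0132 0.0885] rect [546.   14.2] [61.9 59.6] 1.2
handle 300 mean [ 0.4541 -0.0244  0.0622] rect [461.2 -17.2] [166.2  47.7] 16.4
dir [-0.92403157 -0.38231617] -2.749291065969079
punch 235 mean [0.5735 0.2741 0.2078] rect [573.4 274.6] [50.4 50.3] 49.6
bridge 781 mean [0.5723 0.2711 0.1642] rect [573.9 275. ] [ 45.  217.4] 7.6
box 975 mean [ 0.56   -0.3238  0.0802] rect [ 557.8 -324.7] [109.9 130.3] 14.4
knob 29 mean [ 0.4685 -0.292   0.153 ] rect [ 468.7 -292.2] [15.3 15.6] 55.2
arm 251 mean [ 0.5345 -0.3152  0.1011] rect [ 528.  -297.4] [ 62.6 123.8] 59.9
pad 751 (538.0948486328125, 7.060302734375) (121.91142272949219, 120.63020324707031) 16.792325973510742 0.009496943220927112
```

View pics/c.png

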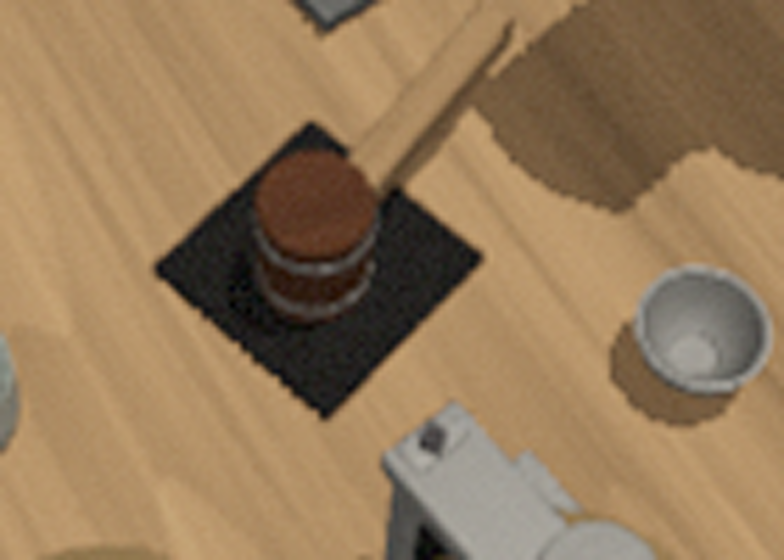

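The crop shows the mallet with dark brown head, two steel bands and pale handle on the black pad (centre about (315,240)), so it is the right one. I'm moving above its handle now.

Emit:
arm_command:
  rows:
    - [85,[0.47,0.97,0],[0,0,0.029]]
    - [85,[0.47,0.97,0],[0,0,0.029]]
    - [85,[0.47,0.97,0],[0,0,0.029]]
    - [85,[0.47,0.97,0],[0,0,0.029]]
    - [85,[0.47,0.97,0],[0,0,0.029]]
    - [85,[0.47,0.97,0],[0,0,0.029]]
    - [85,[0.47,0.97,0],[0,0,0.029]]
    - [85,[0.47,0.97,0],[0,0,0.029]]
    - [85,[0.47,0.97,0],[0,0,0.029]]
    - [85,[0.47,0.97,0],[0,0,0.029]]

```text
time: 0.93
tool_pos: [0.3586, -0.2936, 0.231]
tool_rot: [0.0, 0.98, 0.2, -0.0]
contact_force: [-0.0, -0.7, -0.2]
gripper_width: 0.997
grasp_force: 0.0
```

Emit:
arm_command:
  rows:
    - [85,[0.467,0.962,-0.2],[0,0,0]]
    - [85,[0.467,0.962,-0.2],[0,0,0]]
    - [85,[0.467,0.962,-0.2],[0,0,0]]
    - [85,[0.467,0.962,-0.2],[0,0,0]]
    - [85,[0.467,0.962,-0.2],[0,0,0]]
    - [85,[0.467,0.962,-0.2],[0,0,0]]
    - [85,[0.467,0.962,-0.2],[0,0,0]]
    - [85,[0.467,0.962,-0.2],[0,0,0]]
    - [85,[0.467,0.962,-0.2],[0,0,0]]
    - [85,[0.467,0.962,-0.2],[0,0,0]]
    - [85,[0.467,0.962,-0.2],[0,0,0]]

```text
time: 1.85
tool_pos: [0.4982, -0.0076, 0.171]
tool_rot: [0.0, 0.98, 0.198, -0.0]
contact_force: [-0.7, -0.3, 0.3]
gripper_width: 1.0
grasp_force: 0.0
```

```bash
python3 - <<'E'
from h import *
s=monitor.state();print(s['time'],s['tool_pos'],s['tool_rot'],s['joint_pos'])
f=grab('wrist','w');cv2.imwrite('pics/w.png',cv2.cvtColor(f['color'],4))
E
```

```text
1.85 [ 0.49820892 -0.00755037  0.17100865] [ 2.01467341e-04  9.80127992e-01  1.98365405e-01 -4.94491402e-04] [-1.64212955e-01 -2.11695062e-01  1.96425659e+00 -7.40648363e-04
  1.38981198e+00  1.00733711e+00]
```

View pics/w.png

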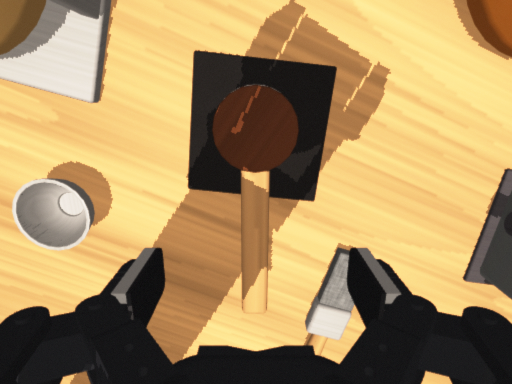

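The handle runs straight up the image at column 255, midway between the fingers, and the head is at (255,128). I'm going down to grip it.

Emit:
arm_command:
  rows:
    - [85,[0,0,-0.1],[0,0,0]]
    - [85,[0,0,-0.2],[0,0,0]]
    - [85,[0,0,-0.3],[0,0,0]]
    - [85,[0,0,-0.4],[0,0,0]]
    - [85,[0,0,-0.46],[0,0,0]]
    - [85,[0,0,-0.47],[0,0,0]]
    - [85,[0,0,-0.47],[0,0,0]]
    - [10,[0,0,-0.47],[0,0,0]]
    - [10,[0,0,-0.47],[0,0,0]]
    - [10,[0,0,-0.47],[0,0,0]]
    - [10,[0,0,-0.47],[0,0,0]]
    - [10,[0,0,-0.47],[0,0,0]]

```text
time: 2.9
tool_pos: [0.4989, -0.0065, 0.0313]
tool_rot: [0.0, 0.98, 0.199, 0.001]
contact_force: [0.2, -0.3, -0.6]
gripper_width: 0.296
grasp_force: 0.0
```

Emit:
arm_command:
  rows:
    - [10,[0,0,0],[0,0,0]]
    - [10,[0,0,0],[0,0,0]]
    - [10,[0,0,0],[0,0,0]]
    - [10,[0,0,0.03],[0,0,0]]
    - [10,[0,0,0.06],[0,0,0]]
    - [10,[0,0,0.1],[0,0,0]]
    - [10,[0,0,0.1],[0,0,0]]

```text
time: 3.48
tool_pos: [0.4998, -0.0066, 0.0629]
tool_rot: [0.001, 0.98, 0.199, 0.002]
contact_force: [1.4, -0.0, -3.7]
gripper_width: 0.273
grasp_force: 59.4
```

Emit:
arm_command:
  rows:
    - [10,[0,0,0.12],[0,0,0]]
    - [10,[0,0,0.24],[0,0,0]]
    - [10,[0,0,0.36],[0,0,0]]
    - [10,[0,0,0.48],[0,0,0]]
    - [10,[0,0,0.6],[0,0,0]]
    - [10,[0,0,0.7],[0,0,0]]
    - [10,[0,0,0.76],[0,0,0]]
    - [10,[0,0,0.76],[0,0,0]]

```text
time: 4.15
tool_pos: [0.5004, -0.0068, 0.2944]
tool_rot: [0.002, 0.98, 0.199, 0.005]
contact_force: [0.8, -0.2, -3.9]
gripper_width: 0.269
grasp_force: 60.8
```

Emit:
arm_command:
  rows:
    - [10,[0.01,0.1,0],[0,0,0]]
    - [10,[0.02,0.2,0],[0,0,0]]
    - [10,[0.04,0.3,0],[0,0,0]]
    - [10,[0.05,0.4,0],[0,0,0]]
    - [10,[0.06,0.5,0],[0,0,0]]
    - [10,[0.07,0.6,0],[0,0,0]]
    - [10,[0.08,0.7,0],[0,0,0]]
    - [10,[0.1,0.8,0],[0,0,0]]
    - [10,[0.11,0.875,0],[0,0,0]]
    - [10,[0.11,0.875,0],[0,0,0]]
    - [10,[0.11,0.875,0],[0,0,0]]

```text
time: 5.07
tool_pos: [0.5301, 0.2567, 0.2853]
tool_rot: [0.0, 0.98, 0.2, -0.002]
contact_force: [0.4, -1.0, -5.5]
gripper_width: 0.271
grasp_force: 60.8
```

```bash
python3 - <<'E'
from h import *
s=monitor.state();print(s['time'],s['tool_pos'],s['tool_rot'],s['contact_force'],s['ft_torque'])
f=grab('scene');np.savez('x.npz')
cv2.imwrite('pics/d.png',cv2.resize(cv2.cvtColor(f['color'],4)[170:370,200:400],(600,600),interpolation=2))
E
```

```text
5.0667 [0.53010979 0.2567197  0.28534619] [ 4.32207429e-04  9.79816159e-01  1.99887708e-01 -2.23869146e-03] [ 0.3909149  -1.00202754 -5.49029251] [-0.1111195   0.2177635  -0.00264127]
```

View pics/d.png

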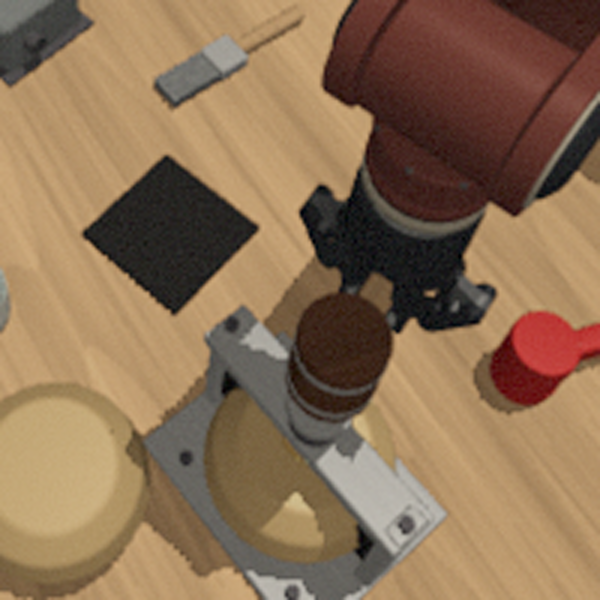

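The mallet hangs level above the punch (head at (345,340)), with the punch head just under it at (315,425). The pad is now fully visible, so I'll measure both from this frame.

```bash
python3 - <<'E'
from h import *
f=dict(np.load('scene.npz'));X=cloud(f);C=f['color'].astype(int)
def rect(n,m):
    P=X[m];c,s,a=cv2.minAreaRect((P[:,:2]*1000).astype(np.float32));print(n,m.sum(),np.round(c,1),np.round(s,1),round(a,1),'z',np.median(P[:,2]).round(4)); return P
v,u=np.indices(C.shape[:2]);sub=(u>225)&(u<290)&(v>218)&(v<278)
rect('pad',sub&(C.max(2)<45)&(X[...,2]<.03))
m=(u>292)&(u<335)&(v>262)&(v<305)&(X[...,2]>.30)
P=rect('headtop',m); 
A=np.c_[P[:,:2],np.ones(len(P))];z=P[:,2];k=z>np.percentile(z,30);print('plane',np.linalg.lstsq(A[k],z[k],rcond=None)[0],np.percentile(z,[5,50,95]))
E
```

```text
pad 1483 [537.7   9.3] [125.8 126.3] 16.8 z 0.0084
headtop 1190 [560.2 273.1] [94.4 61.3] 14.9 z 0.3407
plane [-0.13355448 -0.01098108  0.42210052] [0.3086003  0.34072552 0.34346704]
```

Emit:
arm_command:
  rows:
    - [10,[0,0,-0.08],[0,0,0]]
    - [10,[0,0,-0.14],[0,0,0]]
    - [10,[0,0,-0.17],[0,0,0]]
    - [10,[0,0,-0.19],[0,0,0]]
    - [10,[0,0,-0.21],[0,0,0]]
    - [10,[0,0,-0.21],[0,0,0]]

```text
time: 5.62
tool_pos: [0.5314, 0.2554, 0.2253]
tool_rot: [0.0, 0.98, 0.198, 0.0]
contact_force: [-1.2, -2.5, -0.9]
gripper_width: 0.271
grasp_force: 61.2
```

Emit:
arm_command:
  rows:
    - [10,[0,0,-0.01],[0,0,0]]
    - [10,[0,0,-0.02],[0,0,0]]
    - [10,[0,0,-0.03],[0,0,0]]
    - [10,[0,0,-0.04],[0,0,0]]
    - [10,[0,0,-0.045],[0,0,0]]
    - [10,[0,0,-0.045],[0,0,0]]

```text
time: 6.12
tool_pos: [0.5321, 0.256, 0.2126]
tool_rot: [0.0, 0.98, 0.199, 0.001]
contact_force: [1.0, -2.0, 1.8]
gripper_width: 0.273
grasp_force: 61.8
```

Emit:
arm_command:
  rows:
    - [10,[0,0,-0.005],[0,0,0]]
    - [10,[0,0,-0.01],[0,0,0]]
    - [10,[0,0,-0.01],[0,0,0]]

```text
time: 6.37
tool_pos: [0.5322, 0.2561, 0.2124]
tool_rot: [0.0, 0.98, 0.199, 0.002]
contact_force: [-3.9, -4.6, 12.4]
gripper_width: 0.273
grasp_force: 63.1
```

Emit:
arm_command:
  rows:
    - [10,[0,0,-0.005],[0,0,0]]
    - [10,[0,0,-0.01],[0,0,0]]
    - [10,[0,0,-0.01],[0,0,0]]

```text
time: 6.62
tool_pos: [0.5322, 0.2561, 0.2123]
tool_rot: [0.0, 0.98, 0.199, 0.002]
contact_force: [-9.5, -7.2, 21.7]
gripper_width: 0.271
grasp_force: 64.4
```

```bash
python3 - <<'E'
from h import *
f=grab('scene');X=cloud(f)
print(monitor.state()['contact_force'],monitor.state()['tool_pos'])
cv2.imwrite('pics/e.png',cv2.resize(cv2.cvtColor(f['color'],4)[220:370,250:400],(750,750),interpolation=2)[:600])
E
```

```text
[-9.94312036 -6.33384995 20.63164418] [0.53219129 0.25609362 0.2122522 ]
```

View pics/e.png

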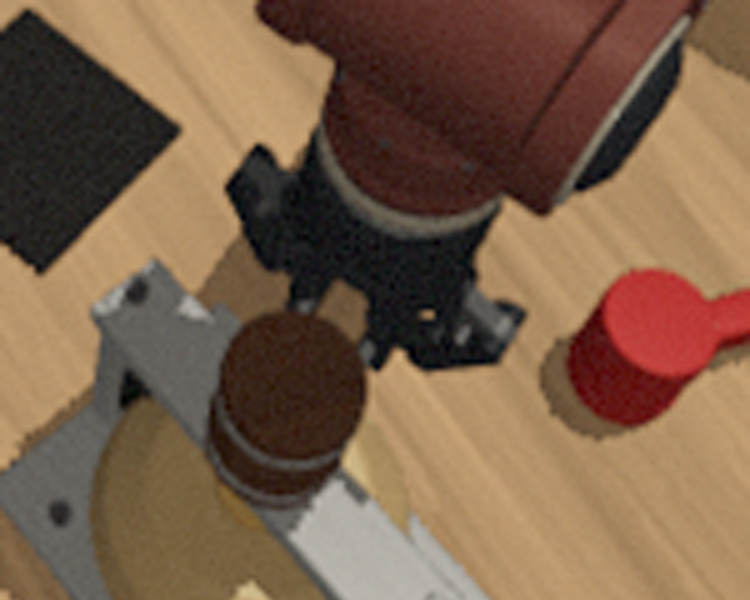

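The mallet head sits on the punch against a rigid stop: the force rises with no further motion, so the punch is fully down. I'm carrying the mallet back over the pad.

Emit:
arm_command:
  rows:
    - [10,[0,0,0.04],[0,0,0]]
    - [10,[0,0,0.12],[0,0,0]]
    - [10,[0,0,0.2],[0,0,0]]
    - [10,[0,0,0.26],[0,0,0]]
    - [10,[0,0,0.26],[0,0,0]]

```text
time: 7.08
tool_pos: [0.5324, 0.2571, 0.2875]
tool_rot: [-0.001, 0.98, 0.199, 0.003]
contact_force: [0.4, 0.7, -3.7]
gripper_width: 0.274
grasp_force: 61.0
```

Emit:
arm_command:
  rows:
    - [10,[-0.01,-0.08,0],[0,0,0]]
    - [10,[-0.03,-0.18,0],[0,0,0]]
    - [10,[-0.05,-0.28,0],[0,0,0]]
    - [10,[-0.06,-0.38,0],[0,0,0]]
    - [10,[-0.07,-0.48,0],[0,0,0]]
    - [10,[-0.09,-0.58,0],[0,0,0]]
    - [10,[-0.1,-0.68,0],[0,0,0]]
    - [10,[-0.12,-0.78,0],[0,0,0]]
    - [10,[-0.13,-0.86,0],[0,0,0]]
    - [10,[-0.14,-0.89,0],[0,0,0]]
    - [10,[-0.14,-0.89,0],[0,0,0]]
    - [10,[-0.14,-0.89,0],[0,0,0]]

```text
time: 8.08
tool_pos: [0.4886, -0.0105, 0.282]
tool_rot: [-0.001, 0.98, 0.199, -0.001]
contact_force: [-0.0, 0.7, -4.1]
gripper_width: 0.27
grasp_force: 60.8
```

```bash
python3 - <<'E'
from h import *
s=monitor.state();print(s['tool_pos'],s['tool_rot'],s['contact_force'],s['ft_torque'])
f=grab('scene');X=cloud(f);C=f['color'].astype(int);v,u=np.indices(C.shape[:2])
cv2.imwrite('pics/f.png',cv2.resize(cv2.cvtColor(f['color'],4)[130:290,180:340],(600,600),interpolation=2))
E
```

```text
[ 0.48863544 -0.01050357  0.28196353] [-0.00108959  0.9800899   0.19854848 -0.00105284] [-0.0270454   0.70352614 -4.14992857] [-0.01014876  0.15191206  0.03924889]
```

View pics/f.png

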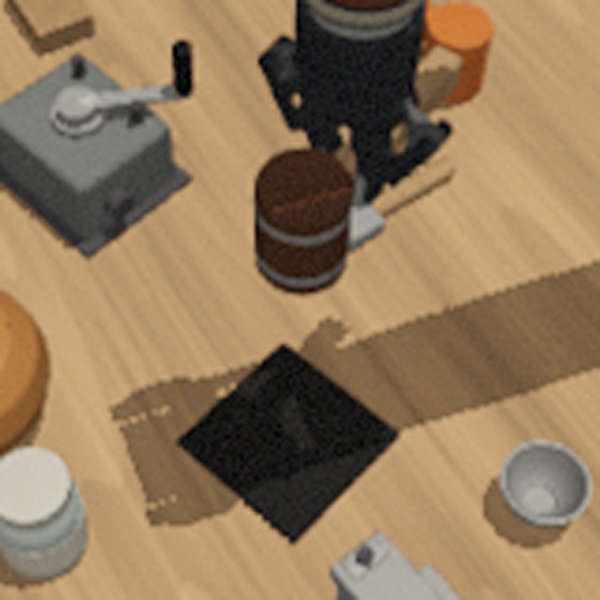

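The mallet is held upright (head at (303,220)) and the pad is clear below it. Now I lower it.

Emit:
arm_command:
  rows:
    - [10,[0,0,-0.1],[0,0,0]]
    - [10,[0,0,-0.22],[0,0,0]]
    - [10,[0,0,-0.34],[0,0,0]]
    - [10,[0,0,-0.46],[0,0,0]]
    - [10,[0,0,-0.58],[0,0,0]]
    - [10,[0,0,-0.68],[0,0,0]]
    - [10,[0,0,-0.76],[0,0,0]]
    - [10,[0,0,-0.79],[0,0,0]]
    - [10,[0,0,-0.79],[0,0,0]]

```text
time: 8.88
tool_pos: [0.4867, -0.0094, 0.0436]
tool_rot: [-0.001, 0.98, 0.2, -0.003]
contact_force: [-0.7, 0.6, -3.6]
gripper_width: 0.266
grasp_force: 60.6
```

Emit:
arm_command:
  rows:
    - [10,[0,0,-0.01],[0,0,0]]
    - [10,[0,0,-0.02],[0,0,0]]
    - [10,[0,0,-0.03],[0,0,0]]
    - [10,[0,0,-0.03],[0,0,0]]

```text
time: 9.22
tool_pos: [0.4901, -0.011, 0.0388]
tool_rot: [0.0, 0.98, 0.199, 0.001]
contact_force: [0.5, 1.6, -5.6]
gripper_width: 0.272
grasp_force: 60.7
```

Emit:
arm_command:
  rows:
    - [10,[0,0,-0.01],[0,0,0]]
    - [10,[0,0,-0.02],[0,0,0]]
    - [10,[0,0,-0.02],[0,0,0]]

```text
time: 9.47
tool_pos: [0.4893, -0.011, 0.0317]
tool_rot: [0.0, 0.98, 0.199, 0.0]
contact_force: [0.5, 0.0, -3.4]
gripper_width: 0.27
grasp_force: 60.9
```

Emit:
arm_command:
  rows:
    - [10,[0,0,-0.005],[0,0,0]]
    - [10,[0,0,-0.01],[0,0,0]]
    - [10,[0,0,-0.01],[0,0,0]]

```text
time: 9.72
tool_pos: [0.4896, -0.0112, 0.0315]
tool_rot: [-0.0, 0.98, 0.199, -0.001]
contact_force: [-10.7, -0.2, 14.2]
gripper_width: 0.275
grasp_force: 63.4
```

Emit:
arm_command:
  rows:
    - [10,[0,0,0.006],[0,0,0]]
    - [40,[0,0,0.006],[0,0,0]]
    - [60,[0,0,0.006],[0,0,0]]
    - [85,[0,0,0.006],[0,0,0]]
    - [85,[0,0,0.006],[0,0,0]]
    - [85,[0,0,0.006],[0,0,0]]
    - [85,[0,0,0.006],[0,0,0]]
    - [85,[0,0,0.006],[0,0,0]]

```text
time: 10.38
tool_pos: [0.4892, -0.011, 0.0305]
tool_rot: [-0.0, 0.98, 0.199, -0.0]
contact_force: [0.2, 0.4, -0.2]
gripper_width: 0.994
grasp_force: 0.0
```

Emit:
arm_command:
  rows:
    - [85,[0,0,0],[0,0,0]]
    - [85,[0,0,0],[0,0,0]]
    - [85,[0,0,0.05],[0,0,0]]
    - [85,[0,0,0.1],[0,0,0]]
    - [85,[0,0,0.2],[0,0,0]]
    - [85,[0,0,0.3],[0,0,0]]
    - [85,[0,0,0.42],[0,0,0]]
    - [85,[0,0,0.54],[0,0,0]]
    - [85,[0,0,0.66],[0,0,0]]
    - [85,[0,0,0.76],[0,0,0]]
    - [85,[0,0,0.8],[0,0,0]]
    - [85,[0,0,0.8],[0,0,0]]

```text
time: 11.38
tool_pos: [0.491, -0.0112, 0.2748]
tool_rot: [0.001, 0.98, 0.199, 0.003]
contact_force: [0.1, 0.7, -0.4]
gripper_width: 0.997
grasp_force: 0.0
```

```bash
python3 - <<'E'
from h import *
s=monitor.state();print(s['time'],s['tool_pos'],s['tool_rot'],s['contact_force'])
f=grab('scene');X=cloud(f)
v,u=np.indices(X.shape[:2])
m=(u>225)&(u<300)&(v>210)&(v<285)&(X[...,2]>.08)&(X[...,2]<.1)&(f['color'].sum(2)<250)
P=X[m];c,sz,a=cv2.minAreaRect((P[:,:2]*1000).astype(np.float32));print(c,sz,np.percentile(P[:,2],[5,50,95]),m.sum())
k=P[:,2]>.084;k=P[k];print(np.linalg.lstsq(np.c_[k[:,:2],np.ones(len(k))],k[:,2],rcond=None)[0])
m=(u>285)&(u<335)&(v>285)&(v<330)&(X[...,2]>.185)&(X[...,2]<.23);print('punch top',np.percentile(X[m][:,2],[50,90]))
cv2.imwrite('pics/g.png',cv2.resize(cv2.cvtColor(f['color'],4)[130:330,150:350],(600,600),interpolation=2))
E
```

```text
11.3833 [ 0.49097696 -0.01124205  0.27480753] [0.00136324 0.98002066 0.19886085 0.00346461] [ 0.1488556   0.68541543 -0.35498992]
(534.74560546875, 8.846572875976562) (59.458984375, 60.32212829589844) [0.08405111 0.08819969 0.09075353] 331
[-0.0011293   0.00299808  0.08874364]
punch top [0.20689293 0.20896027]
```

View pics/g.png

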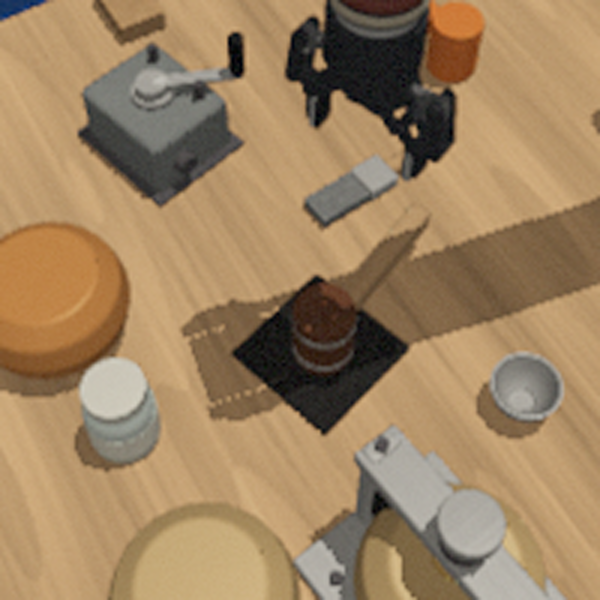

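The mallet stands upright on the pad, head axis about 3 mm from the pad centre, and the punch is up (top at 0.207 m). Next is the lever: close the fingers, turn, and go to the pin's +y side.

Emit:
arm_command:
  rows:
    - [0,[0,-0.1,0],[0,0,-0.08]]
    - [0,[0,-0.2,0],[0,0,-0.16]]
    - [0,[-0.01,-0.3,0],[0,0,-0.24]]
    - [0,[-0.01,-0.4,0],[0,0,-0.32]]
    - [0,[-0.01,-0.5,0],[0,0,-0.4]]
    - [0,[-0.02,-0.6,0],[0,0,-0.44]]
    - [0,[-0.02,-0.7,0],[0,0,-0.478]]
    - [0,[-0.02,-0.78,0],[0,0,-0.478]]
    - [0,[-0.02,-0.797,0],[0,0,-0.478]]
    - [0,[-0.02,-0.797,0],[0,0,-0.478]]

```text
time: 12.27
tool_pos: [0.4819, -0.2506, 0.267]
tool_rot: [-0.001, 0.984, -0.175, -0.003]
contact_force: [-0.1, 0.4, -0.3]
gripper_width: -0.001
grasp_force: 0.0
```

Emit:
arm_command:
  rows:
    - [0,[0,0,-0.1],[0,0,0]]
    - [0,[0,0,-0.2],[0,0,0]]
    - [0,[0,0,-0.3],[0,0,0]]
    - [0,[0,0,-0.4],[0,0,0]]
    - [0,[0,0,-0.48],[0,0,0]]
    - [0,[0,0,-0.51],[0,0,0]]
    - [0,[0,0,-0.51],[0,0,0]]
    - [0,[0,0,-0.51],[0,0,0]]

```text
time: 12.93
tool_pos: [0.4832, -0.2492, 0.1175]
tool_rot: [-0.0, 0.985, -0.174, -0.0]
contact_force: [-0.0, 0.1, 0.5]
gripper_width: -0.001
grasp_force: 0.0
```

```bash
python3 - <<'E'
from h import *
s=monitor.state();p=s['tool_pos'];print(s['time'],p,s['tool_rot'],s['contact_force'],s['joint_pos'][5],s['gripper_width'])
w,x,y,z=s['tool_rot'];print('y dir deg',np.degrees(np.arctan2(1-2*(x*x+z*z),2*(x*y-w*z))))
pv=np.array([.558,-.3245])
for phi in [0,10,20,30,40,50,60,69]:
    d=.024; a=np.radians(160+phi);r=np.array([np.cos(a),np.sin(a)]);t=np.array([-r[1],r[0]])
    print(phi,np.round((pv+.095*r-d*t-p[:2])/.3,3),round(phi/90,3))
f=grab('scene');cv2.imwrite('pics/i.png',cv2.resize(cv2.cvtColor(f['color'],4)[110:210,160:290],(780,600),interpolation=2))
E
```

```text
12.9333 [ 0.48322677 -0.24916245  0.11745931] [-2.94539640e-04  9.84769099e-01 -1.73866583e-01 -3.82120103e-04] [-0.01177531  0.07080788  0.48996358] 1.3071634202612228 -0.0013298659966351498
y dir deg -110.02542726655048
0 [-0.021 -0.068] 0.0
10 [-0.049 -0.117] 0.111
20 [-0.067 -0.171] 0.222
30 [-0.077 -0.227] 0.333
40 [-0.076 -0.284] 0.444
50 [-0.065 -0.34 ] 0.556
60 [-0.045 -0.393] 0.667
69 [-0.019 -0.438] 0.767
```

View pics/i.png

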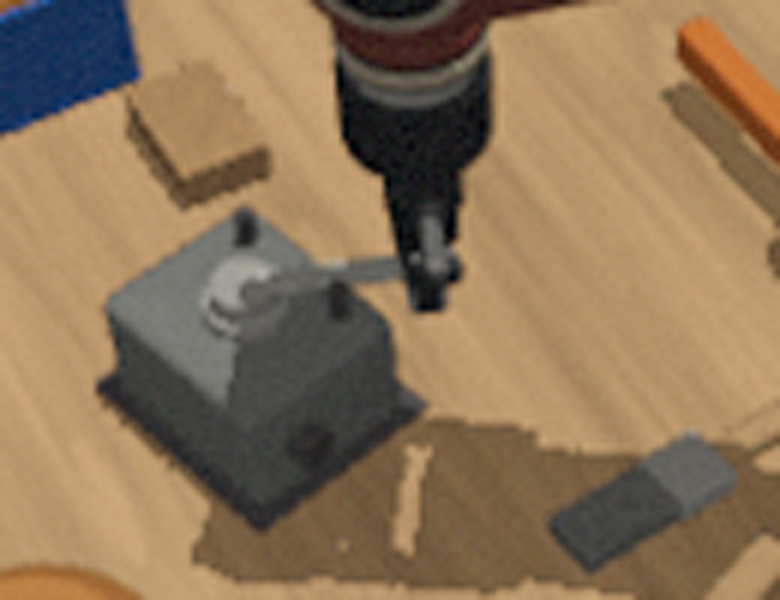

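The closed fingers stand beside the pin on its +y side, with the tip at (430,300), clear of the counter. I'm pushing along the arc.

Emit:
arm_command:
  rows:
    - [0,[-0.01,-0.034,0],[0,0,0]]
    - [0,[-0.021,-0.068,0],[0,0,0]]
    - [0,[-0.036,-0.092,0],[0,0,0.056]]
    - [0,[-0.049,-0.117,0],[0,0,0.111]]
    - [0,[-0.059,-0.144,0],[0,0,0.167]]
    - [0,[-0.067,-0.171,0],[0,0,0.222]]
    - [0,[-0.073,-0.199,0],[0,0,0.278]]
    - [0,[-0.077,-0.227,0],[0,0,0.333]]
    - [0,[-0.078,-0.256,0],[0,0,0.389]]
    - [0,[-0.076,-0.284,0],[0,0,0.444]]
    - [0,[-0.071,-0.312,0],[0,0,0.5]]
    - [0,[-0.065,-0.34,0],[0,0,0.556]]

```text
time: 13.98
tool_pos: [0.4638, -0.3533, 0.1192]
tool_rot: [0.0, 0.966, 0.26, 0.001]
contact_force: [-0.4, 4.0, 1.4]
gripper_width: 0.003
grasp_force: 1.7
```

```bash
python3 - <<'E'
from h import *
s=monitor.state();print(s['tool_pos'],s['contact_force'])
f=grab('scene');X=cloud(f);v,u=np.indices(X.shape[:2])
cv2.imwrite('pics/j.png',cv2.resize(cv2.cvtColor(f['color'],4)[100:200,160:290],(780,600),interpolation=2))
E
```

```text
[ 0.46375215 -0.35334801  0.11919926] [-0.38245161  3.98459598  1.42513011]
```

View pics/j.png

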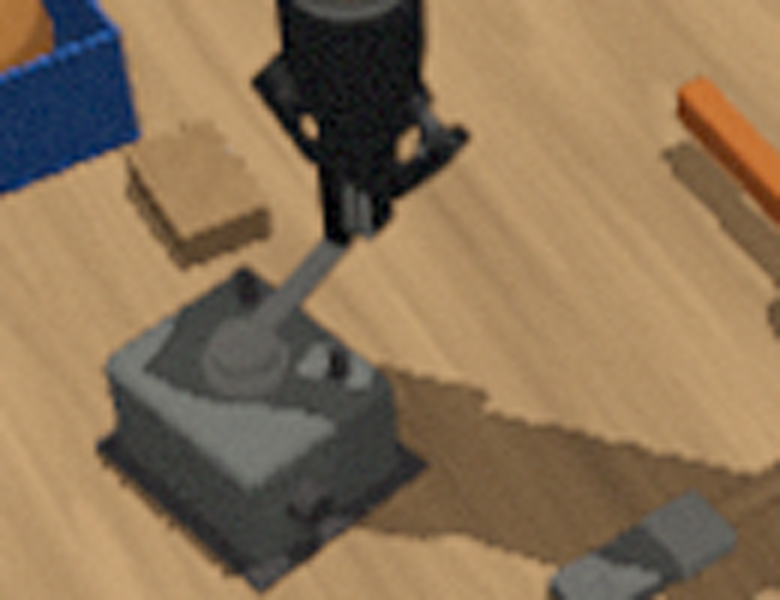

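The lever arm follows the fingers and is about 50° round, close to the far stop peg at (245,290). I continue to the stop.

Emit:
arm_command:
  rows:
    - [0,[0.01,-0.027,0],[0,0,0.056]]
    - [0,[0.02,-0.053,0],[0,0,0.111]]
    - [0,[0.033,-0.077,0],[0,0,0.16]]
    - [0,[0.046,-0.098,0],[0,0,0.211]]
    - [0,[0.046,-0.098,0],[0,0,0.211]]
    - [0,[0.046,-0.098,0],[0,0,0.211]]

```text
time: 14.53
tool_pos: [0.4772, -0.3821, 0.1185]
tool_rot: [0.0, 0.911, 0.413, -0.0]
contact_force: [-1.9, 2.5, 3.5]
gripper_width: 0.001
grasp_force: 1.9
```

Emit:
arm_command:
  rows:
    - [0,[0.005,-0.005,0],[0,0,0]]
    - [0,[0.01,-0.009,0],[0,0,0]]
    - [0,[0.01,-0.009,0],[0,0,0]]

```text
time: 14.78
tool_pos: [0.4782, -0.3832, 0.1183]
tool_rot: [-0.003, 0.911, 0.413, -0.002]
contact_force: [-11.4, 8.3, 9.7]
gripper_width: -0.0
grasp_force: 7.2
```

Emit:
arm_command:
  rows:
    - [0,[0.005,-0.005,0],[0,0,0]]
    - [0,[0.005,-0.005,0],[0,0,0]]

```text
time: 14.95
tool_pos: [0.4786, -0.3836, 0.1183]
tool_rot: [-0.005, 0.911, 0.413, -0.003]
contact_force: [-16.3, 12.7, 13.3]
gripper_width: -0.002
grasp_force: 10.5
```

The force climbs with almost no motion, so the lever is at its stop. Now I go back along the arc to release it.

Emit:
arm_command:
  rows:
    - [0,[-0.022,0.03,0],[0,0,-0.05]]
    - [0,[-0.041,0.06,0],[0,0,-0.1]]
    - [0,[-0.052,0.085,0],[0,0,-0.155]]
    - [0,[-0.061,0.112,0],[0,0,-0.211]]
    - [0,[-0.068,0.14,0],[0,0,-0.267]]
    - [0,[-0.072,0.168,0],[0,0,-0.323]]
    - [0,[-0.074,0.197,0],[0,0,-0.378]]
    - [0,[-0.073,0.225,0],[0,0,-0.434]]
    - [0,[-0.069,0.253,0],[0,0,-0.49]]
    - [0,[-0.063,0.281,0],[0,0,-0.545]]
    - [0,[-0.055,0.308,0],[0,0,-0.6]]
    - [0,[-0.045,0.335,0],[0,0,-0.656]]

```text
time: 15.95
tool_pos: [0.469, -0.285, 0.1181]
tool_rot: [0.001, 0.996, -0.091, 0.001]
contact_force: [1.3, 0.3, 0.1]
gripper_width: 0.001
grasp_force: 0.5
```

Emit:
arm_command:
  rows:
    - [0,[0.013,0.025,0],[0,0,-0.056]]
    - [0,[0.028,0.05,0],[0,0,-0.111]]
    - [0,[0.039,0.083,0],[0,0,-0.111]]
    - [0,[0.05,0.117,0],[0,0,-0.111]]
    - [0,[0.06,0.15,0],[0,0,-0.111]]
    - [0,[0.06,0.15,0.1],[0,0,-0.111]]
    - [0,[0.06,0.15,0.2],[0,0,-0.111]]
    - [0,[0.06,0.15,0.3],[0,0,-0.111]]
    - [0,[0.06,0.15,0.4],[0,0,-0.111]]
    - [0,[0.06,0.15,0.4],[0,0,-0.111]]
    - [0,[0.06,0.15,0.4],[0,0,-0.111]]
    - [0,[0.06,0.15,0.4],[0,0,-0.111]]

```text
time: 16.95
tool_pos: [0.4863, -0.2397, 0.237]
tool_rot: [-0.0, 0.985, -0.174, -0.0]
contact_force: [-0.6, 0.6, -0.3]
gripper_width: 0.0
grasp_force: 0.0
```

```bash
python3 - <<'E'
from h import *
s=monitor.state();print(s['time'],s['tool_pos'],s['contact_force'])
o=dict(np.load('top.npz'));f=grab('top');X=cloud(f);v,u=np.indices(X.shape[:2])
for g in (o,f):
    X=cloud(g);m=(u>310)&(u<340)&(v>176)&(v<200)&(X[...,2]>.14)&(X[...,2]<.165);print('knob',m.sum(),X[m].mean(0) if m.any() else None)
    m=(u>205)&(u<265)&(v>145)&(v<205)&(X[...,2]>.07)&(X[...,2]<.11);print('mallet',X[m].mean(0))
g=grab('scene');X=cloud(g);m=(u>225)&(u<245)&(v>130)&(v<165)&(X[...,2]>.13)&(X[...,2]<.165);print('knob scene',m.sum(),X[m].mean(0))
E
```

```text
16.95 [ 0.4863309  -0.23968066  0.2369863 ] [-0.62376989  0.61011974 -0.3270079 ]
knob 29 [ 0.46854315 -0.29197036  0.1530333 ]
mallet [0.54535979 0.01308492 0.08839684]
knob 0 None
mallet [0.53649281 0.00852769 0.08857777]
knob scene 47 [ 0.46615232 -0.29082394  0.14601234]
```

```bash
python3 -c "
from h import *
print(manip.job_done())"
```

```text
the job is handed in; nothing more can be done
None
```

I handed the job in at about 17 s (no verdict came back): the mallet drove the punch to its stop and stands upright on its pad about 3 mm off centre, the lever went to its stop and sprang back home, and I saw no sign of the bystanders moving.

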